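# Sort two mixed-up enclosure halves into the rows of their length

## Task

The black moulded halves go into two rows by length, but two got swapped: a short one lies third in the long row, and a long one lies across the mouth of the short row. Exchange them by sliding them flat along the bench, without lifting, for instance hooked from inside their open pockets, so that each lies squarely in the guide of its own length, pushed up close against the two already there. Leave those four and everything else on the bench where they are.

Things in the scene. Friction and masses are not known exactly. Their poses are not given: they have to be found in the camera images.
- guide_long: fixed aluminium row guide for the long halves, open towards the robot, no floor: two rails 15 mm high, 8 thick, 138 mm apart inside, along its x axis from the back stop (x = 0, 18 high) to x = -130 mm, then flaring out to x = -155. Origin on the bench, middle of the stop's inner face; x points from mouth to stop. Halves lie across it, side by side; three touching fill it to x = -120.
- long_1: black plastic open-topped shell 130 mm long (y axis) x 40 wide (x) x 24 high, walls and floor 3 mm thick. Two cross ribs (22 high) leave a middle pocket 60 mm along y x 34 along x, open above, floor 3 mm over the bench. Origin: centre of the underside. Already in its own row, against the back stop.
- long_2: black plastic open-topped shell 130 mm long (y axis) x 40 wide (x) x 24 high, walls and floor 3 mm thick. Two cross ribs (22 high) leave a middle pocket 60 mm along y x 34 along x, open above, floor 3 mm over the bench. Origin: centre of the underside. Already in its own row, next to long_1.
- guide_short: fixed aluminium row guide for the short halves, open towards the robot, no floor: two rails 15 mm high, 8 thick, 108 mm apart inside, along its x axis from the back stop (x = 0, 18 high) to x = -130 mm, then flaring out to x = -155. Origin on the bench, middle of the stop's inner face; x points from mouth to stop. Halves lie across it, side by side; three touching fill it to x = -120.
- short_1: black plastic open-topped shell 100 mm long (y axis) x 40 wide (x) x 24 high, walls and floor 3 mm thick. Two cross ribs (22 high) leave a middle pocket 60 mm along y x 34 along x, open above, floor 3 mm over the bench. Origin: centre of the underside. Already in its own row, against the back stop.
- short_2: black plastic open-topped shell 100 mm long (y axis) x 40 wide (x) x 24 high, walls and floor 3 mm thick. Two cross ribs (22 high) leave a middle pocket 60 mm along y x 34 along x, open above, floor 3 mm over the bench. Origin: centre of the underside. Already in its own row, next to short_1.
- short_3: black plastic open-topped shell 100 mm long (y axis) x 40 wide (x) x 24 high, walls and floor 3 mm thick. Two cross ribs (22 high) leave a middle pocket 60 mm along y x 34 along x, open above, floor 3 mm over the bench. Origin: centre of the underside. The misplaced short one: starts third in the long row, loosely.
- long_3: black plastic open-topped shell 130 mm long (y axis) x 40 wide (x) x 24 high, walls and floor 3 mm thick. Two cross ribs (22 high) leave a middle pocket 60 mm along y x 34 along x, open above, floor 3 mm over the bench. Origin: centre of the underside. The misplaced long one: starts on the bench across the mouth of the short row's guide, more or less askew.
- nippers: bystander: side cutters with red handles, 125 mm long, 12 mm high, lying on the robot's side of the bench; origin on the bench near the pivot
- deburrer: bystander: deburring tool like a small screwdriver, 150 mm, lying on the robot's side of the bench
- tape_roll: bystander: roll of clear tape, 90 mm across, 48 mm high, to the left of the guides; origin at the centre of its underside
- sprue: bystander: scrap black plastic runner, 100 x 50 mm, 8 mm high, to the right of the guides; origin at its middle, on the bench
- mug: bystander: white mug, 82 mm across, 95 mm high, beside the guides; origin at the centre of its underside
- spray: bystander: grey spray can, 64 mm across, 170 mm high, beside the guides; origin at the centre of its underside

How it is judged:
At the end, for the whole second after the job is handed in: long_3 in the long and short_3 in the short guide: centre 90 to 109 mm before the stop (101 when touching), within 8 mm of the middle line and 0.1 rad of square, flat and at rest; the other four halves within 15 mm of their starts (x of long_3 in the frame of guide_long between -0.109 and -0.09 m and y of long_3 in the frame of guide_long between -0.008 and 0.008 m and angle between the y axis of long_3 and the y axis of guide_long, either way round below 0.1 rad and height (world z) of each of long_3, short_3 below 0.004 m and angle between each of long_3, short_3's own z axis and vertical below 0.06 rad and linear speed of each of long_3, short_3 below 0.01 m/s and distance of each of long_1, long_2, short_1, short_2 from where it was at the start of the episode below 0.015 m and x of short_3 in the frame of guide_short between -0.109 and -0.09 m and y of short_3 in the frame of guide_short between -0.008 and 0.008 m and angle between the y axis of short_3 and the y axis of guide_short, either way round below 0.1 rad).
It fails at once if long_3 lifted clear of the bench (more than 15 mm) or tipped up (more than 0.35 rad) (height (world z) of long_3 above 0.015 m or angle between long_3's own z axis and vertical above 0.35 rad).
It fails at once if short_3 lifted clear of the bench (more than 15 mm) or tipped up (more than 0.35 rad) (height (world z) of short_3 above 0.015 m or angle between short_3's own z axis and vertical above 0.35 rad).
It fails at once if a bystander moved more than 30 mm, or an already sorted half more than 40 mm (distance of any of nippers, deburrer, tape_roll, sprue, mug, spray from where it was at the start of the episode above 0.03 m or distance of any of long_1, long_2, short_1, short_2 from where it was at the start of the episode above 0.04 m).
It also fails if it takes over 67 s, if anything falls off the work surface, if the arm or the gripper's body presses on something with over 40 N, if the wrist force passes 120 N, or if a joint passes its speed limit or range.

## Robot

A 7-joint arm with a two-finger parallel gripper is mounted at the origin on the work surface. World frame = base frame: x ahead of the robot, y to its left, z up, the work surface at z = 0. Lengths are in m, angles in rad, forces in N, time in s.
With the tool pointing down it reaches from about 0.425 to 0.875 m from the base axis. Payload 9.9 kg.
Tool frame: the origin (TCP) lies at the very end of the fingers, on their centre line; the grasp point (between the pads) lies 19 mm behind it; z points along the fingers, y is the line along which they close (so a half turn about z gives the same grasp; the last joint's range is limited). The gripper opens to 85 mm and grips with 20 to 120 N. Pads are 22 mm wide; open, the fingers measure 114 mm over their backs; the gripper's body (76 mm by 85 mm) begins 54 mm behind the grasp point. The pads swing forward as they close: fully open they stand 13 mm farther back than shut.
Start: joints at [1.217, 0.576, 0.025, 1.437, -0.015, 1.129, -0.057], TCP at [0.18, -0.651, 0.231] pointing down, gripper open.
Joint ranges: [-2.76, 2.76], [-0.34, 2.15], [-1.52, 1.57], [0.19, 2.46], [-1.09, 4.23], [0.17, 1.99], [-2.82, 2.82]. Speed limits (rad/s): [2.22, 2.22, 3.01, 3.01, 3.14, 3.14, 3.14].

## Interface

Orientations are given as a rotation vector (axis times angle).
In Python, from station import arm, imaging gives the robot as it stands.
- The arm moves only by the tool move_arm, never from a script. Its argument "rows" is a list of rows, each a list of 2 entries, a list of its own where there are three numbers: the shift along the tool's x, y, z scaled (see below), then the turn about the tool's z scaled (see below). In form: [[[dx, dy, dz], twist], ...]. A call has exactly 8 rows; each row is the pose to reach, as a shift and turn from the pose commanded when the call began, along the tool's axes at that moment; what a row does not reach only later rows make up. The controller multiplies each number of a shift by 0.3 m and each number of a turn by 30 degrees. A row lasts 1/10 s, in which the tool goes at most 50 mm and 8.59 degrees, less where a joint would pass 70% of its speed; a pose out of reach is approached as far as the arm can. A call with a number of a shift or a turn outside -1 to 1 is refused whole. A call with a gripper value outside its range is refused whole. "claw" is the closure, from 0 (fully open) to 1 (shut), set as the call begins (left out, the last holds). The fingers move at their own pace and stop on an object; "grip_force" is the grip in N (left out, the last holds). Time passes only in rows, so rows that repeat a pose let the fingers close, or fill a call up. It gives the time, the measured TCP pose, the force, the opening and the grip force at its end, in the units of the state.
- arm.get_obs(): the state, without advancing time (a new reading comes with each control period).
- imaging.get_image(name): name is "scene" or "top" or "wrist"; returns a dict with "pixels" (400x640x3 uint8, red, green, blue), "mtx" (3x3 intrinsics, pixels), "eye" and "rotation" of the camera in the world; the wrist camera has in their place "hand_eye" (4x4, takes a point from camera to tool coordinates, whose origin is the TCP and whose axes are the flange's). Camera axes: x right, y down, z forward; pixel columns grow to the right and rows downward; lengths in m; the calibration is good to about 2 mm. A picture is of the moment at which its call begins: read the wrist's pose just before it. There is no depth.
- arm.close_job(): hands the job in; it is judged then, once.
The state is a dict: "clock": time; "joints": joint angles; "joint_vel": joint speeds; "joint_efforts": joint torques, N m; "tool_pos": TCP position; "orientation": TCP orientation; "force": force on the tool from outside, world axes, zero at the start; "torque": the same for the moment, N m; "gripper_width": finger opening in m; "grip_force": force on a finger pad.
Only numpy, scipy, OpenCV 4.12 (cv2) and the standard library are available. Lean on these libraries where they do the work, as an engineer would, in place of code of your own. Each camera call takes 0.05 s, during which the arm holds its last target. There are 200 camera calls.

## Working session

There is one attempt and no reset: what is moved stays moved. The work goes in short steps, Python scripts to look and compute and a tool call to move; the robot and the scene stay as the last step left them, time stands still between calls to the robot, and variables do not carry over. Pictures are saved under pics/ and viewed, at most 12 in all, crops included, and the job is handed in when it is done.

Besides the shell and the picture viewer there is one more tool, called after ">>>" in YAML: its name, and indented under it one key for each argument. move_arm: Moves the arm, as the interface text tells. Shifts and turns lie within -1 to 1; 1 stands for 0.3 m of shift or 30 degrees of turn. Its arguments: {"type":"object","properties":{"rows":{"type":"array"},"claw":{"type":"number"},"grip_force":{"type":"number"}},"required":["rows"]}

```bash
mkdir -p pics; ls
python3 - <<'E'
from station import arm, imaging
import cv2,pickle
o=arm.get_obs();print(o)
for n in("top","scene"):
    d=imaging.get_image(n);pickle.dump(d,open(f"pics/{n}0.pkl","wb"))
    cv2.imwrite(f"pics/{n}0.png",d["pixels"][:,:,::-1]);print(n,d["mtx"],d["eye"],d["rotation"])
E
```

```text
pics
{'clock': 0.0, 'joints': array([ 1.21718778,  0.57650192,  0.02483985,  1.43794974, -0.01500595,
        1.12900345, -0.05649704]), 'joint_vel': array([ 0.00106507,  0.0006164 , -0.00119453,  0.00054715,  0.00046884,
       -0.00019296,  0.00085949]), 'joint_efforts': array([ 1.78963087e-04, -7.65756011e+01,  2.24994555e+00, -2.85966879e+01,
        1.51924649e-02,  1.25625546e-02, -9.61896376e-05]), 'tool_pos': array([ 0.17980045, -0.65011873,  0.23044814]), 'orientation': array([-3.11140568e+00, -4.22366326e-01,  4.77730779e-04]), 'force': array([ 0.81208658, -0.60074842,  0.65831582]), 'torque': array([ 0.01934414, -0.00344323, -0.00968328]), 'grip_force': 0.0, 'gripper_width': 0.08551622120913958}
top [[464.04833154   0.         319.27367018]
 [  0.         464.04833154 194.96885427]
 [  0.           0.           1.        ]] [ 0.23260006 -0.02381181  1.38746216] [-2.15137297  2.05944071 -0.23243471]
scene [[367.65456805   0.         319.5630092 ]
 [  0.         367.65456805 201.67281288]
 [  0.           0.           1.        ]] [ 1.02117982 -0.3985496   0.73276254] [-2.16537778 -1.14005785  0.41633367]
```

View pics/top0.png

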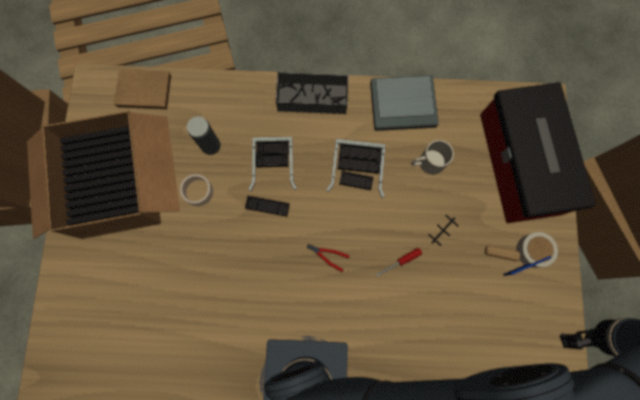

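View pics/scene0.png

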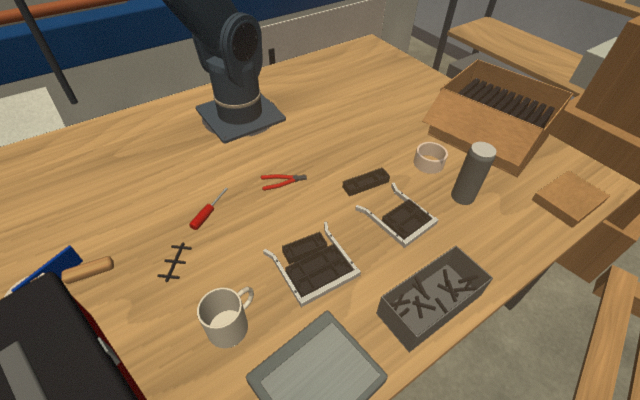

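The top view (up = +x, left = +y) shows the short guide around pixel (272,160) with long_3 across its mouth at (267,206). The long guide is around (358,165) with short_3 third in its row at (356,181). The nippers are at (328,258), the deburrer at (400,262) and the sprue at (443,230). The scene view agrees with this.

```bash
cat > h.py <<'E'
import numpy as np,cv2,pickle
from scipy.spatial.transform import Rotation as R
def cam(d,obs=None):
    if "eye" in d:
        r=np.array(d["rotation"]); return np.array(d["eye"]),(R.from_rotvec(r).as_matrix() if r.size==3 else r)
    T=np.array(d["hand_eye"]);Rt=R.from_rotvec(obs["orientation"]).as_matrix()
    return obs["tool_pos"]+Rt@T[:3,3],Rt@T[:3,:3]
def ray(d,uv,z,obs=None):
    e,M=cam(d,obs);uv=np.atleast_2d(uv).astype(float);K=np.array(d["mtx"])
    r=(np.linalg.inv(K)@np.c_[uv,np.ones(len(uv))].T).T@M.T
    return e+r*((z-e[2])/r[:,2])[:,None]
def proj(d,P,obs=None):
    e,M=cam(d,obs);q=(np.atleast_2d(P)-e)@M@np.array(d["mtx"]).T
    return q[:,:2]/q[:,2:]
E
python3 - <<'E'
from h import *
for n in("top","scene"):
    d=pickle.load(open(f"pics/{n}0.pkl","rb"));im=d["pixels"];hsv=cv2.cvtColor(im,cv2.COLOR_RGB2HSV)
    x0,x1,y0,y1=(240,395,130,220) if n=="top" else (250,445,160,310)
    for nm,m in(("black",(hsv[...,2]<70)),("white",(hsv[...,1]<50)&(hsv[...,2]>120))):
        m=m.astype(np.uint8)*255;M=np.zeros_like(m);M[y0:y1,x0:x1]=m[y0:y1,x0:x1]
        for c in cv2.findContours(M,0,2)[0]:
            if cv2.contourArea(c)<60:continue
            r=cv2.minAreaRect(c);b=ray(d,cv2.boxPoints(r),.024 if nm=="black" else .015)
            print(n,nm,np.round(r[0]),np.round(r[1]),"ctr",np.round(b.mean(0)[:2],3),"sides",np.round(np.linalg.norm(b[1]-b[0]),3),np.round(np.linalg.norm(b[2]-b[1]),3),"corners",np.round(b[:,:2],3).tolist())
E
python3 - <<'E'
import cv2
im=cv2.imread("pics/top0.png")[125:225,235:395]
cv2.imwrite("pics/c0.png",cv2.resize(im,None,fx=5,fy=5,interpolation=cv2.INTER_CUBIC))
E
```

```text
top black [267. 206.] [43. 14.] ctr [0.497 0.138] sides 0.041 0.129 corners [[0.485, 0.203], [0.526, 0.199], [0.508, 0.072], [0.468, 0.077]]
top black [359. 167.] [41. 43.] ctr [ 0.631 -0.134] sides 0.137 0.128 corners [[0.566, -0.067], [0.703, -0.075], [0.695, -0.203], [0.559, -0.192]]
top black [272. 154.] [26. 32.] ctr [0.659 0.132] sides 0.099 0.083 corners [[0.698, 0.184], [0.703, 0.086], [0.619, 0.081], [0.615, 0.178]]
top white [291. 168.] [40.  4.] ctr [0.619 0.072] sides 0.013 0.128 corners [[0.682, 0.089], [0.684, 0.076], [0.557, 0.056], [0.555, 0.068]]
top white [347. 155.] [37. 72.] ctr [ 0.67  -0.099] sides 0.23 0.118 corners [[0.647, 0.026], [0.789, -0.156], [0.691, -0.222], [0.553, -0.042]]
top white [272. 141.] [ 8. 38.] ctr [0.704 0.136] sides 0.118 0.026 corners [[0.714, 0.196], [0.719, 0.078], [0.693, 0.076], [0.688, 0.194]]
scene black [314. 260.] [52. 59.] ctr [ 0.638 -0.13 ] sides 0.149 0.141 corners [[0.571, -0.192], [0.572, -0.043], [0.71, -0.075], [0.7, -0.209]]
scene black [415. 221.] [15. 28.] ctr [0.686 0.143] sides 0.086 0.042 corners [[0.67, 0.105], [0.662, 0.191], [0.703, 0.18], [0.71, 0.097]]
scene black [404. 218.] [30. 33.] ctr [0.664 0.129] sides 0.109 0.083 corners [[0.636, 0.078], [0.61, 0.184], [0.693, 0.177], [0.714, 0.076]]
scene black [366. 186.] [12. 46.] ctr [0.524 0.12 ] sides 0.131 0.045 corners [[0.48, 0.072], [0.531, 0.193], [0.567, 0.166], [0.517, 0.05]]
scene white [312. 261.] [73. 68.] ctr [ 0.63 -0.13] sides 0.178 0.199 corners [[0.547, -0.211], [0.524, -0.035], [0.721, -0.06], [0.727, -0.214]]
scene white [395. 226.] [82. 33.] ctr [0.665 0.096] sides 0.107 0.21 corners [[0.634, -0.016], [0.557, 0.059], [0.702, 0.212], [0.767, 0.127]]
```

View pics/c0.png

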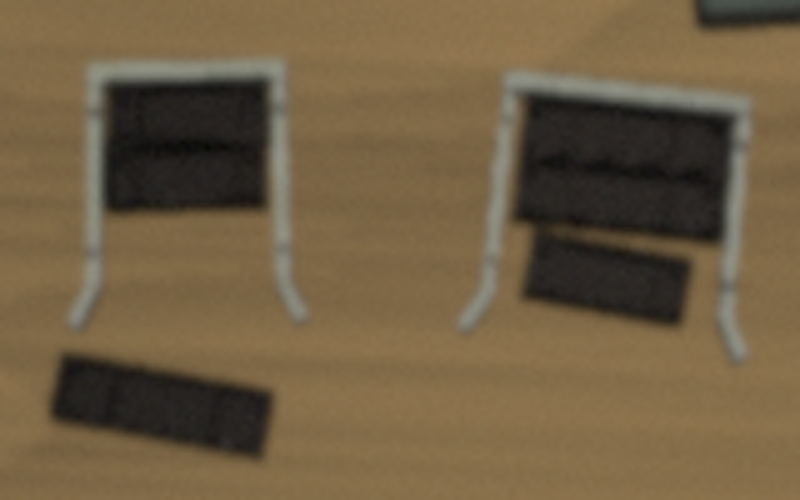

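The crop shows both guides clearly. The short one is yawed about +3° and the long one about -4°. short_3 sits loose at (356.6,180.6) in full-frame pixels, and long_3 is askew by about -8° at (267,206). I'll move over the long row for a close look.

>>> move_arm:
  rows:
    - [[0.84,-0.67,0],0.65]
    - [[0.84,-0.67,0],0.65]
    - [[0.84,-0.67,0],0.65]
    - [[0.84,-0.67,0],0.65]
    - [[0.84,-0.67,0],0.65]
    - [[0.84,-0.67,0],0.65]
    - [[0.84,-0.67,0],0.65]
    - [[0.84,-0.67,0],0.65]
  claw: 0.7

```text
clock: 0.9
tool_pos: [0.3721, -0.3859, 0.2311]
orientation: [-3.138, 0.1, -0.001]
force: [-0.4, -0.0, 0.6]
gripper_width: 0.0254
grip_force: 0.0
```

>>> move_arm:
  rows:
    - [[0.57,-0.91,0],0]
    - [[0.57,-0.91,0],0]
    - [[0.57,-0.91,0],0]
    - [[0.57,-0.91,0],0]
    - [[0.57,-0.91,0],0]
    - [[0.57,-0.91,0],0]
    - [[0.57,-0.91,0],0]
    - [[0.57,-0.91,0],0]

```text
clock: 1.7
tool_pos: [0.5609, -0.126, 0.2307]
orientation: [-3.138, 0.103, 0.0]
force: [-0.8, -0.1, -1.3]
gripper_width: 0.0256
grip_force: 0.0
```

```bash
cat >> h.py <<'E'
def snap(n,name):
    from station import arm,imaging
    o=arm.get_obs();d=imaging.get_image(n);pickle.dump((d,o),open(f"pics/{name}.pkl","wb"))
    cv2.imwrite(f"pics/{name}.png",d["pixels"][:,:,::-1]);return d,o
def yaw(o): t=R.from_rotvec(o["orientation"]).as_matrix()[:,0];return np.degrees(np.arctan2(t[1],t[0]))
def go(o,x,y,z=None,psi=None):
    "scaled move to world x,y,z, tool-x yaw psi deg"
    P=np.array([x,y,o["tool_pos"][2] if z is None else z])
    s=R.from_rotvec(o["orientation"]).as_matrix().T@(P-o["tool_pos"])/.3
    return np.round(s,3),np.round((yaw(o)-(yaw(o) if psi is None else psi))/30,3)
E
python3 - <<'E'
from h import *
d,o=snap("wrist","w1");print(o["clock"],o["tool_pos"],yaw(o),o["gripper_width"],d["mtx"],d["hand_eye"])
E
```

```text
1.7 [ 0.56089444 -0.12600923  0.2306571 ] -3.7422115322917713 0.025597154065373745 [[302.48780648   0.         320.09694699]
 [  0.         302.48780648 200.44827043]
 [  0.           0.           1.        ]] [[ 1.01459929e-04 -9.59095188e-01 -2.83083751e-01  7.28518475e-02]
 [ 9.99999326e-01 -2.30003071e-04  1.13766579e-03 -2.84548884e-04]
 [-1.15623992e-03 -2.83083676e-01  9.59094519e-01 -1.41628099e-01]
 [ 0.00000000e+00  0.00000000e+00  0.00000000e+00  1.00000000e+00]]
```

View pics/w1.png

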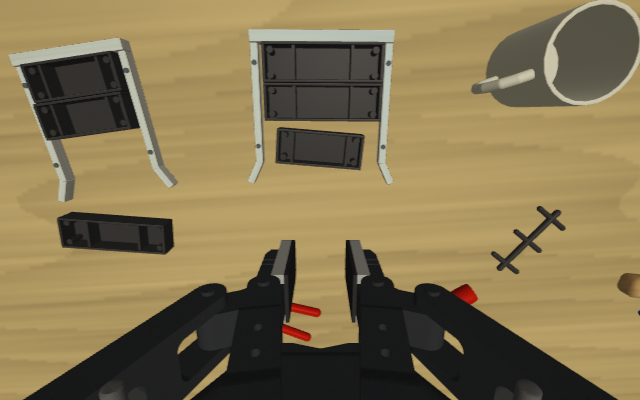

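The wrist view shows the long guide centred around column 321: stop at row 36, mouth tips at (250,182) and (390,182). short_3 is at (320,148), turned about 5° in the image. The short row is at upper left, with long_3 at (115,235). The mug, at (590,50), is clear of the path.

```bash
cat >> h.py <<'E'
def darkrects(d,o,z=.024,roi=(0,640,0,240),thr=75,amin=800):
    v=d["pixels"].max(2);m=(v<thr).astype(np.uint8)*255
    M=np.zeros_like(m);M[roi[2]:roi[3],roi[0]:roi[1]]=m[roi[2]:roi[3],roi[0]:roi[1]]
    M=cv2.morphologyEx(M,cv2.MORPH_CLOSE,np.ones((5,5)));M=cv2.morphologyEx(M,cv2.MORPH_OPEN,np.ones((3,3)))
    for c in cv2.findContours(M,0,2)[0]:
        if cv2.contourArea(c)<amin:continue
        w=ray(d,c[:,0],z,o)[:,:2];r=cv2.minAreaRect((w*1000).astype(np.float32))
        b=cv2.boxPoints(r);e=b[1]-b[0],b[2]-b[1];L=max(e,key=np.linalg.norm);L=L if L[1]>0 else -L
        print("px",np.round(c[:,0].mean(0)),"ctr",np.round(np.array(r[0])/1000,4),"size",np.round(r[1],1),"yaw",np.round(np.degrees(np.arctan2(-L[0],L[1])),1))
def rails(d,o,rows,c0,c1,z=.015,thr=130):
    im=d["pixels"].astype(int);w=(im.min(2)>thr)&(im.max(2)-im.min(2)<35)
    for r in rows:
        k=np.flatnonzero(w[r,c0:c1])+c0;g=np.split(k,np.flatnonzero(np.diff(k)>2)+1)
        print(r,[(int(a[0]),int(a[-1]),np.round(ray(d,[[a[0]-.5,r]],z,o)[0,:2],4).tolist(),np.round(ray(d,[[a[-1]+.5,r]],z,o)[0,:2],4).tolist()) for a in g if len(a)>3])
E
python3 - <<'E'
from h import *
d,o=pickle.load(open("pics/w1.pkl","rb"))
darkrects(d,o,roi=(200,420,20,220))
print("short:");darkrects(d,o,roi=(0,200,20,270))
rails(d,o,[60,80,100,120,140,150],235,410)
im=d["pixels"].astype(int);print(im[25:48:1,320].tolist()); 
# height of short_3 from top + wrist
t=pickle.load(open("pics/top0.pkl","rb"))
def tri(uv1,uv2):
    e1,_=cam(d,o);e2,_=cam(t);a=ray(d,[uv1],0,o)[0]-e1;b=ray(t,[uv2],0)[0]-e2
    s=np.linalg.lstsq(np.c_[a,-b],e2-e1,rcond=None)[0];return (e1+s[0]*a+e2+s[1]*b)/2
print("tri short3",tri((320,148),(356.6,180.6)),"long3",tri((114,232),(267.3,206.2)))
for z in(.0,.015,.018): print(z,ray(d,[[257,41.5],[388,41.5]],z,o)[:,:2])
E
```

```text
px [323. 147.] ctr [ 0.5931 -0.1267] size [97.7 40.5] yaw -8.4
px [327.  72.] ctr [ 0.6635 -0.1352] size [128.6  79.3] yaw -3.8
short:
px [ 99. 230.] ctr [0.5057 0.1317] size [139.3  48.3] yaw -8.2
px [79. 95.] ctr [0.6656 0.1294] size [ 80.3 109.5] yaw 4.0
60 [(385, 391, [0.6821, -0.2036], [0.6816, -0.2112])]
80 [(252, 258, [0.6714, -0.0573], [0.6709, -0.065]), (384, 390, [0.6619, -0.2024], [0.6614, -0.2101])]
100 [(253, 259, [0.6505, -0.0557], [0.65, -0.0635]), (382, 388, [0.6411, -0.2001], [0.6406, -0.2079])]
120 [(254, 260, [0.6289, -0.054], [0.6284, -0.062]), (381, 387, [0.6194, -0.1987], [0.6189, -0.2067])]
140 [(255, 261, [0.6065, -0.0523], [0.6059, -0.0605]), (380, 386, [0.597, -0.1974], [0.5965, -0.2055])]
150 [(256, 261, [0.5949, -0.052], [0.5944, -0.0591]), (379, 385, [0.5855, -0.1961], [0.585, -0.2043])]
[[169, 146, 93], [169, 146, 94], [171, 147, 94], [171, 147, 95], [154, 140, 110], [185, 194, 184], [185, 194, 183], [185, 194, 183], [185, 194, 183], [185, 194, 182], [186, 195, 183], [187, 196, 183], [187, 196, 183], [188, 196, 184], [186, 195, 182], [183, 191, 178], [106, 107, 97], [71, 69, 64], [63, 60, 57], [25, 25, 23], [18, 17, 18], [20, 20, 18], [23, 22, 20]]
tri short3 [ 0.59089775 -0.12918434  0.00588565] long3 [0.50017219 0.13961469 0.01213866]
0.0 [[ 0.71223652 -0.06543501]
 [ 0.70274118 -0.21065336]]
0.015 [[ 0.7090682  -0.06806473]
 [ 0.69995544 -0.20743194]]
0.018 [[ 0.70843454 -0.06859068]
 [ 0.6993983  -0.20678765]]
```

Run:
```python
from h import *
from station import arm
o=arm.get_obs();print(go(o,.593,-.1267,.05,-8.4))
t=pickle.load(open("pics/top0.pkl","rb"))
print(ray(t,[[430,243],[455,217],[307,245],[347,252],[342,269],[422,250],[380,273],[413,163]],0.01)[:,:2].round(3))
```

```text
(array([ 0.112, -0.014,  0.602]), np.float64(0.15))
[[ 0.408 -0.354]
 [ 0.49  -0.43 ]
 [ 0.386  0.012]
 [ 0.37  -0.108]
 [ 0.32  -0.094]
 [ 0.386 -0.33 ]
 [ 0.313 -0.206]
 [ 0.653 -0.303]]
```

>>> move_arm:
  rows:
    - [[0.11,-0.01,0.16],0.15]
    - [[0.11,-0.01,0.32],0.15]
    - [[0.11,-0.01,0.48],0.15]
    - [[0.11,-0.01,0.6],0.15]
    - [[0.11,-0.01,0.6],0.15]
    - [[0.11,-0.01,0.6],0.15]
    - [[0.11,-0.01,0.6],0.15]
    - [[0.11,-0.01,0.6],0.15]
  claw: 0.79

```text
clock: 2.55
tool_pos: [0.5935, -0.1295, 0.0538]
orientation: [3.132, -0.235, 0.006]
force: [-0.1, -0.3, 0.4]
gripper_width: 0.0182
grip_force: 0.0
```

Run:
```python
from h import *
d,o=snap("wrist","w2");print(o["clock"],o["tool_pos"],yaw(o),o["gripper_width"])
darkrects(d,o,roi=(150,520,0,215),thr=75)
```

```text
2.55 [ 0.59348459 -0.12950352  0.05377485] -8.580895655517716 0.01815337999239681
px [293. 107.] ctr [ 0.6533 -0.1339] size [128.4  99.3] yaw -4.1
```

View pics/w2.png

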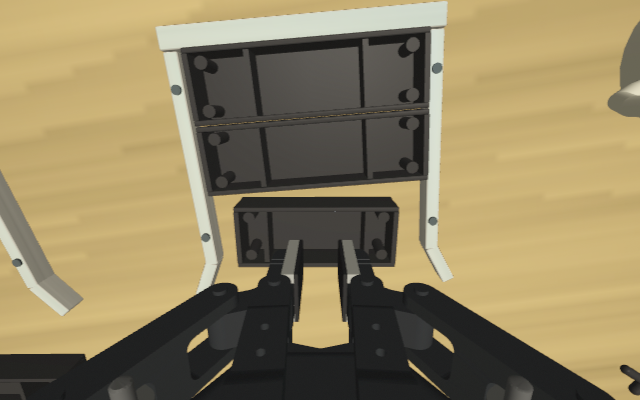

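The close view shows short_3's rim from (240,208)/(394,208) to (237,266)/(396,266), with the fingers at (293,262) and (348,262) above the pocket.

Run:
```python
from h import *
d,o=pickle.load(open("pics/w2.pkl","rb"))
for z in(.0,.024):
    p=ray(d,[[240,208],[395,208],[396,266],[237,266]],z,o)[:,:2];print(z,p.round(4).tolist(),p.mean(0),[np.linalg.norm(p[i]-p[i-1]).round(4) for i in range(4)],np.degrees(np.arctan2(p[1,0]-p[0,0],p[0,1]-p[1,1])))
# long guide rails/stop
rails(d,o,[70,100,130,160,180],150,460)
print(ray(d,[[181,50],[430,28]],.018,o)[:,:2])
# two-view height of back-left/right top corners of short_3 (w1 vs w2)
d1,o1=pickle.load(open("pics/w1.pkl","rb"))
def tri(u1,u2):
    e1,_=cam(d1,o1);e2,_=cam(d,o);a=ray(d1,[u1],0,o1)[0]-e1;b=ray(d,[u2],0,o)[0]-e2
    s=np.linalg.lstsq(np.c_[a,-b],e2-e1,rcond=None)[0];return ((e1+s[0]*a+e2+s[1]*b)/2).round(4)
print("tri stop corners",tri((257,41.5),(181,50)),tri((388,41.5),(430,28)),"short3",tri((279,128),(240,208)),tri((364,134.5),(395,208)))
print(go(o,.593,-.1275,.008,-8.5))
```

```text
0.0 [[0.6115, -0.0772], [0.5958, -0.1812], [0.552, -0.1783], [0.5691, -0.0653]] [ 0.58210259 -0.12549548] [np.float64(0.0441), np.float64(0.1052), np.float64(0.0439), np.float64(0.1143)] -8.59816134678213
0.024 [[0.6181, -0.0849], [0.6043, -0.1761], [0.5658, -0.1736], [0.5809, -0.0745]] [ 0.59227018 -0.12726539] [np.float64(0.0387), np.float64(0.0923), np.float64(0.0385), np.float64(0.1003)] -8.59816134678211
70 [(167, 180, [0.6999, -0.0596], [0.6987, -0.0673])]
100 [(173, 186, [0.6842, -0.0584], [0.683, -0.0663]), (429, 441, [0.6625, -0.202], [0.6614, -0.2093])]
130 [(179, 192, [0.6676, -0.0572], [0.6664, -0.0652]), (429, 440, [0.6458, -0.2012], [0.6448, -0.2081])]
160 [(185, 197, [0.6501, -0.0558], [0.6489, -0.0635]), (429, 439, [0.6283, -0.2003], [0.6273, -0.2068])]
180 [(189, 201, [0.6378, -0.0549], [0.6367, -0.0627]), (427, 438, [0.6162, -0.1985], [0.6151, -0.2057])]
[[ 0.70773014 -0.07145694]
 [ 0.69846878 -0.20354479]]
tri stop corners [ 0.7112 -0.0662  0.0042] [ 0.7031 -0.2116 -0.0044] short3 [ 0.618  -0.0837  0.0222] [ 0.605  -0.177   0.0252]
(array([-0.003, -0.006,  0.153]), np.float64(-0.003))
```

>>> move_arm:
  rows:
    - [[0,-0.006,0.05],0]
    - [[0,-0.006,0.1],0]
    - [[0,-0.006,0.15],0]
    - [[0,-0.006,0.15],0]
    - [[0,-0.006,0.15],0]
    - [[0,-0.006,0.15],0]
    - [[0,-0.006,0.15],0]
    - [[0,-0.006,0.15],0]

```text
clock: 3.4
tool_pos: [0.5928, -0.127, 0.0069]
orientation: [3.133, -0.234, 0.001]
force: [-0.8, 0.1, -0.6]
gripper_width: 0.0183
grip_force: 0.0
```

>>> move_arm:
  rows:
    - [[0,0,0],0]
    - [[0,0,0],0]
    - [[0,0,0],0]
    - [[-0.01,0,0],0]
    - [[-0.02,0,0],0]
    - [[-0.03,0,0],0]
    - [[-0.05,0,0],0]
    - [[-0.06,0,0],0]
  claw: 0.69

```text
clock: 4.2
tool_pos: [0.5739, -0.1242, 0.0063]
orientation: [-3.133, 0.234, 0.001]
force: [0.0, -0.1, -0.7]
gripper_width: 0.0266
grip_force: 0.1
```

Run:
```python
from h import *
from station import arm
o=arm.get_obs();print(o["tool_pos"],yaw(o),o["force"],o["gripper_width"]);print(go(o,.5,-.121,None,-4),go(o,.5,-.26,None,-4))
```

```text
[ 0.5738925  -0.12422562  0.00631969] -8.54557714748324 [ 0.01929856 -0.07628061 -0.73358545] 0.026581675957878134
(array([-0.245,  0.026,  0.   ]), np.float64(-0.152)) (array([-0.176,  0.484,  0.   ]), np.float64(-0.152))
```

>>> move_arm:
  rows:
    - [[-0.04,0.005,0],-0.02]
    - [[-0.08,0.01,0],-0.04]
    - [[-0.12,0.015,0],-0.06]
    - [[-0.16,0.02,0],-0.08]
    - [[-0.2,0.025,0],-0.1]
    - [[-0.24,0.03,0],-0.12]
    - [[-0.27,0.035,0],-0.15]
    - [[-0.27,0.035,0],-0.15]

```text
clock: 5.0
tool_pos: [0.4916, -0.1228, 0.0064]
orientation: [-3.14, 0.111, 0.002]
force: [-0.6, -0.6, 0.4]
gripper_width: 0.0267
grip_force: 0.0
```

>>> move_arm:
  rows:
    - [[0.01,0.06,0],0]
    - [[0.02,0.12,0],0]
    - [[0.03,0.18,0],0]
    - [[0.04,0.24,0],0]
    - [[0.04,0.3,0],0]
    - [[0.04,0.36,0],0]
    - [[0.04,0.42,0],0]
    - [[0.04,0.48,0],0]

```text
clock: 5.8
tool_pos: [0.4954, -0.2678, 0.0063]
orientation: [-3.139, 0.111, -0.001]
force: [0.4, 1.0, -0.2]
gripper_width: 0.0265
grip_force: 0.4
```

>>> move_arm:
  rows:
    - [[0,0,0],0]
    - [[0,0,0],0]
    - [[0,0,-0.1],0]
    - [[0,0,-0.2],0]
    - [[0,0,-0.3],0]
    - [[0,0,-0.4],0]
    - [[0,0,-0.5],0]
    - [[0,0,-0.5],0]

```text
clock: 6.6
tool_pos: [0.4972, -0.2665, 0.1602]
orientation: [3.138, -0.108, 0.01]
force: [0.0, -0.2, 0.5]
gripper_width: 0.0265
grip_force: 0.0
```

Run:
```python
from h import *
from station import arm
o=arm.get_obs();print(o["clock"],o["tool_pos"],yaw(o))
d,_=snap("top","t1");darkrects(d,None,roi=(235,440,185,240),amin=100)
print(go(o,.5,.138,.16,-8))
```

```text
6.6 [ 0.4972475  -0.2664947   0.16016315] -3.9480269284076788
px [267. 206.] ctr [0.4969 0.1377] size [127.2  40. ] yaw -8.1
px [402. 212.] ctr [ 0.4977 -0.3009] size [164.1 163.7] yaw -87.5
(array([-0.084, -1.346, -0.002]), np.float64(0.135))
```

>>> move_arm:
  rows:
    - [[-0.04,-0.67,0],0]
    - [[-0.04,-0.67,0],0]
    - [[-0.04,-0.67,0],0]
    - [[-0.04,-0.67,0],0]
    - [[-0.04,-0.67,0],0]
    - [[-0.04,-0.67,0],0]
    - [[-0.04,-0.67,0],0]
    - [[-0.04,-0.67,0],0]

```text
clock: 7.45
tool_pos: [0.4967, -0.0671, 0.1559]
orientation: [3.139, -0.114, -0.001]
force: [-0.2, -0.8, -0.2]
gripper_width: 0.0265
grip_force: 0.0
```

>>> move_arm:
  rows:
    - [[-0.04,-0.67,0],0.13]
    - [[-0.04,-0.67,0],0.13]
    - [[-0.04,-0.67,0],0.13]
    - [[-0.04,-0.67,0.12],0.13]
    - [[-0.04,-0.67,0.24],0.13]
    - [[-0.04,-0.67,0.36],0.13]
    - [[-0.04,-0.67,0.36],0.13]
    - [[-0.04,-0.67,0.36],0.13]
  claw: 0.79

```text
clock: 8.25
tool_pos: [0.4992, 0.1342, 0.0484]
orientation: [3.133, -0.221, -0.002]
force: [0.1, 0.0, 0.4]
gripper_width: 0.0182
grip_force: 0.0
```

Run:
```python
from h import *
d,o=snap("wrist","w3");print(o["clock"],o["tool_pos"],yaw(o),o["gripper_width"])
```

```text
8.25 [0.49924308 0.13422474 0.04842605] -8.055781238172148 0.01818816286068796
```

View pics/w3.png

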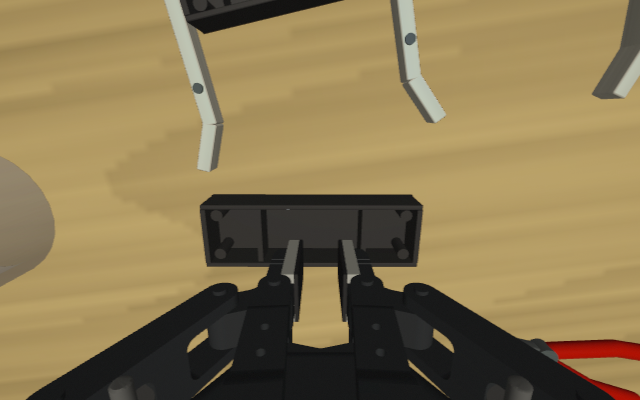

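long_3's rim runs from (202,207)/(422,207) to (208,266)/(417,266). Its centre is about (313,236), so the pocket lies slightly left of the fingers, which are centred at column 320.

Run:
```python
from h import *
d,o=pickle.load(open("pics/w3.pkl","rb"))
p=ray(d,[[202,207],[422,207],[417,266],[208,266]],.024,o)[:,:2];c=p.mean(0);print(c,[np.linalg.norm(p[i]-p[i-1]).round(4) for i in range(4)],np.degrees(np.arctan2(p[1,0]-p[0,0],p[0,1]-p[1,1])))
print(go(o,*c,.007))
```

```text
[0.50083473 0.13876416] [np.float64(0.0378), np.float64(0.1267), np.float64(0.0379), np.float64(0.1278)] -8.091486289450298
(array([ 0.003, -0.016,  0.138]), np.float64(0.0))
```

>>> move_arm:
  rows:
    - [[0,-0.015,0.05],0]
    - [[0,-0.015,0.1],0]
    - [[0,-0.015,0.14],0]
    - [[0,-0.015,0.14],0]
    - [[0,-0.015,0.14],0]
    - [[0,-0.015,0.14],0]
    - [[0,-0.015,0.14],0]
    - [[0,-0.015,0.14],0]

```text
clock: 9.1
tool_pos: [0.5001, 0.1401, 0.0068]
orientation: [-3.134, 0.218, -0.001]
force: [-1.0, 0.3, 0.6]
gripper_width: 0.0177
grip_force: 0.0
```

>>> move_arm:
  rows:
    - [[0,0,0],0]
    - [[0,0,0],0]
    - [[-0.01,0,0],0]
    - [[-0.02,0,0],-0.02]
    - [[-0.03,0,0],-0.05]
    - [[-0.04,0.0,0],-0.08]
    - [[-0.04,0,0],-0.11]
    - [[-0.04,0,0],-0.13]
  claw: 0.68

```text
clock: 9.9
tool_pos: [0.4878, 0.1417, 0.0063]
orientation: [3.14, -0.109, -0.0]
force: [-0.4, -1.3, 0.1]
gripper_width: 0.0274
grip_force: 0.0
```

Run:
```python
from h import *
from station import arm
o=arm.get_obs();print(o["tool_pos"],yaw(o),o["force"],o["gripper_width"]);print(go(o,.492,-.123,.007,-4))
```

```text
[0.48784367 0.14168613 0.00632896] -3.9656935856174536 [-0.36578749 -1.25184681  0.14795761] 0.027365871168400373
(array([ 0.075,  0.879, -0.002]), np.float64(0.001))
```

>>> move_arm:
  rows:
    - [[0.005,0.06,0],0]
    - [[0.01,0.12,0],0]
    - [[0.015,0.18,0],0]
    - [[0.02,0.24,0],0]
    - [[0.025,0.3,0],0]
    - [[0.03,0.36,0],0]
    - [[0.035,0.42,0],0]
    - [[0.04,0.48,0],0]

```text
clock: 10.7
tool_pos: [0.4899, -0.0035, 0.0063]
orientation: [-3.139, 0.11, -0.0]
force: [0.7, 0.4, 0.3]
gripper_width: 0.027
grip_force: 0.2
```

>>> move_arm:
  rows:
    - [[0.005,0.06,0],0]
    - [[0.01,0.12,0],0]
    - [[0.015,0.18,0],0]
    - [[0.02,0.24,0],0]
    - [[0.025,0.3,0],0]
    - [[0.03,0.35,0],0]
    - [[0.035,0.39,0],0]
    - [[0.035,0.39,0],0]

```text
clock: 11.5
tool_pos: [0.4919, -0.1221, 0.0063]
orientation: [3.139, -0.115, 0.0]
force: [-0.5, 0.1, 0.5]
gripper_width: 0.0274
grip_force: 0.0
```

Run:
```python
from h import *
d,o=snap("wrist","w4");print(o["clock"],o["tool_pos"],yaw(o),o["force"],o["gripper_width"]);print(go(o,.55,-.1265,.007,-4))
```

```text
11.5 [ 0.49192793 -0.12212072  0.00627707] -4.180702110661363 [-0.54005055  0.11557307  0.47416616] 0.027426428604865896
(array([ 0.194,  0.   , -0.002]), np.float64(-0.006))
```

View pics/w4.png

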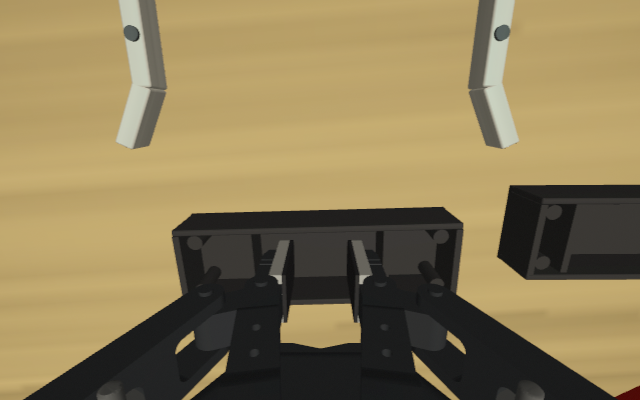

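long_3 (rim from (173,232) to (463,225)) is centred on the long guide's mouth, which is about column 316, and is within 2° of square. I'll push it in.

>>> move_arm:
  rows:
    - [[0.03,0,0],0]
    - [[0.06,0,0],0]
    - [[0.1,0,0],0]
    - [[0.14,0,0],0]
    - [[0.18,0,0],0]
    - [[0.22,0,0],0]
    - [[0.26,0,0],0]
    - [[0.3,0,0],0]

```text
clock: 12.35
tool_pos: [0.5829, -0.1256, 0.0063]
orientation: [-3.139, 0.109, 0.0]
force: [-0.2, -0.0, 0.3]
gripper_width: 0.0272
grip_force: 0.5
```

Run:
```python
from h import *
d,o=snap("wrist","w5");print(o["clock"],o["tool_pos"],yaw(o),o["force"],o["torque"],o["gripper_width"]);print(go(o,.609,-.1295,.007,-4))
```

```text
12.35 [ 0.58291017 -0.12559453  0.00628609] -3.9668270704446655 [-0.16903053 -0.02172162  0.31885599] [0.06933588 0.21191353 0.02007719] 0.027241234814009987
(array([ 0.088,  0.007, -0.002]), np.float64(0.001))
```

View pics/w5.png

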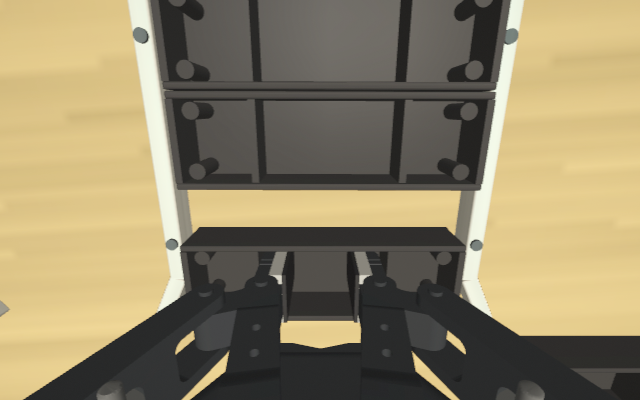

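long_3 is square inside the rails, with its front edge at row 249 against long_2's at row 187. I'll push the remaining 27 mm.

>>> move_arm:
  rows:
    - [[0.02,0.002,0],0]
    - [[0.04,0.003,0],0]
    - [[0.05,0.004,0],0]
    - [[0.06,0.005,0],0]
    - [[0.07,0.005,0],0]
    - [[0.075,0.006,0],0]
    - [[0.08,0.006,0],0]
    - [[0.08,0.006,0],0]

```text
clock: 13.2
tool_pos: [0.6057, -0.1301, 0.0063]
orientation: [-3.14, 0.111, -0.0]
force: [0.1, -0.4, -0.0]
gripper_width: 0.027
grip_force: 0.0
```

Run:
```python
from h import *
d,o=snap("wrist","w6");print(o["clock"],o["tool_pos"],yaw(o),o["force"],o["gripper_width"])
G=np.array([.704,-.136]);a=np.radians(-3.9);x=np.array([np.cos(a),np.sin(a)]);v=o["tool_pos"][:2]-G;print("tcp in guide",v@x,v@[-x[1],x[0]])
im=d["pixels"].max(2);print(im[120:300,320].tolist())
```

```text
13.2 [ 0.60571875 -0.13014966  0.00633596] -4.04627256235641 [ 0.05907442 -0.40482381 -0.04596521] 0.027021397593053373
tcp in guide -0.09845157112356503 -0.000847840536896513
[82, 81, 80, 81, 81, 81, 81, 81, 79, 80, 79, 80, 80, 78, 79, 78, 78, 66, 37, 37, 37, 39, 59, 69, 73, 69, 67, 67, 54, 33, 39, 66, 72, 71, 67, 66, 62, 56, 73, 74, 74, 74, 75, 74, 73, 73, 73, 72, 73, 73, 73, 73, 72, 72, 72, 72, 72, 72, 72, 72, 73, 72, 70, 70, 70, 71, 70, 70, 70, 70, 70, 71, 70, 69, 70, 69, 70, 69, 70, 69, 69, 69, 70, 69, 70, 69, 69, 68, 68, 68, 68, 69, 68, 67, 68, 69, 68, 67, 53, 37, 38, 37, 38, 38, 37, 36, 36, 38, 36, 38, 37, 37, 38, 37, 59, 66, 68, 67, 65, 56, 36, 37, 37, 36, 37, 37, 61, 67, 68, 66, 67, 58, 67, 67, 67, 67, 67, 67, 67, 67, 67, 67, 67, 67, 68, 68, 67, 67, 67, 66, 67, 67, 67, 67, 67, 67, 67, 67, 67, 67, 67, 67, 67, 66, 67, 67, 66, 67, 67, 67, 66, 52, 37, 37, 37, 38, 36, 37, 37, 38]
```

>>> move_arm:
  rows:
    - [[0.003,0,0],0]
    - [[0.006,0,0],0]
    - [[0.009,0,0],0]
    - [[0.011,0,0],0]
    - [[0.011,0,0],0]
    - [[0.011,0,0],0]
    - [[0.011,0,0],0]
    - [[0.011,0,0],0]

```text
clock: 14.05
tool_pos: [0.6087, -0.1303, 0.0063]
orientation: [-3.14, 0.111, 0.0]
force: [-3.2, 0.5, 1.9]
gripper_width: 0.0269
grip_force: 1.0
```

>>> move_arm:
  rows:
    - [[-0.01,0,0],0]
    - [[-0.015,0,0],0]
    - [[-0.015,0,-0.1],0]
    - [[-0.015,0,-0.2],0]
    - [[-0.015,0,-0.3],0]
    - [[-0.015,0,-0.4],0]
    - [[-0.015,0,-0.5],0]
    - [[-0.015,0,-0.5],0]
  claw: 0.79

```text
clock: 14.85
tool_pos: [0.6068, -0.1303, 0.1607]
orientation: [3.139, -0.111, 0.012]
force: [0.6, 0.2, -1.1]
gripper_width: 0.0179
grip_force: 0.0
```

Run:
```python
from h import *
d,o=snap("wrist","w7");print(o["clock"],o["tool_pos"],yaw(o),o["force"])
darkrects(d,o,roi=(150,500,0,235));im=d["pixels"].max(2);print(im[60:260:1,320].tolist())
t,_=snap("top","t2");darkrects(t,None,roi=(325,440,130,240),amin=100)
print(go(o,.498,-.264,.16,-4))
```

```text
14.85 [ 0.60677833 -0.13027052  0.16069282] -4.052009292425171 [ 0.58092355  0.2475239  -1.12783223]
px [331. 141.] ctr [ 0.6438 -0.1336] size [128.6 118.4] yaw -4.0
[181, 180, 180, 181, 181, 182, 183, 184, 185, 187, 205, 204, 204, 204, 205, 205, 206, 206, 206, 206, 206, 204, 203, 156, 69, 70, 62, 27, 24, 53, 77, 77, 77, 77, 76, 77, 77, 77, 75, 76, 76, 76, 76, 75, 75, 75, 74, 75, 75, 73, 74, 74, 74, 74, 73, 73, 72, 72, 73, 73, 72, 71, 72, 72, 72, 70, 61, 30, 71, 65, 53, 39, 76, 62, 53, 70, 69, 68, 68, 69, 69, 69, 67, 68, 67, 67, 68, 68, 67, 66, 67, 67, 66, 67, 65, 67, 66, 65, 66, 66, 65, 65, 64, 65, 65, 64, 65, 63, 30, 32, 31, 29, 69, 63, 69, 61, 63, 56, 63, 63, 62, 62, 62, 63, 63, 62, 61, 61, 61, 61, 62, 62, 62, 61, 61, 62, 60, 60, 61, 60, 60, 61, 60, 60, 61, 59, 39, 31, 33, 31, 31, 31, 43, 65, 72, 158, 186, 186, 186, 185, 185, 186, 186, 186, 186, 186, 187, 187, 189, 191, 193, 194, 195, 194, 194, 193, 193, 192, 192, 191, 193, 194, 196, 197, 196, 196, 195, 194, 193, 191, 189, 188, 188, 188, 188, 188, 189, 189, 189, 191]
px [430. 168.] ctr [ 0.6362 -0.3515] size [55.4 27. ] yaw -27.4
px [378. 188.] ctr [ 0.5811 -0.1944] size [340.2 275.3] yaw -87.5
(array([-0.33,  0.47,  0.  ]), np.float64(-0.002))
```

View pics/w7.png

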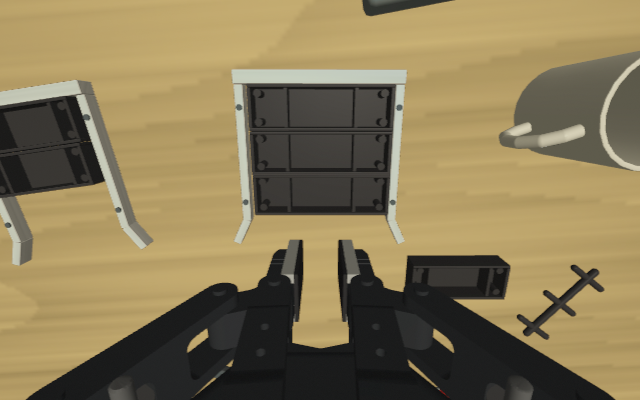

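All three long halves now touch and sit square in their guide (rows 85–215). short_3 waits at (458,280), square to the tool and clear of the sprue at (560,300). Next is short_3.

>>> move_arm:
  rows:
    - [[-0.1,0.12,0],0]
    - [[-0.2,0.25,0],0]
    - [[-0.33,0.4,0.05],0]
    - [[-0.33,0.47,0.15],0]
    - [[-0.33,0.47,0.25],0]
    - [[-0.33,0.47,0.35],0]
    - [[-0.33,0.47,0.37],0]
    - [[-0.33,0.47,0.37],0]

```text
clock: 15.75
tool_pos: [0.4947, -0.263, 0.0439]
orientation: [-3.138, 0.11, 0.005]
force: [0.1, 0.0, 0.5]
gripper_width: 0.0178
grip_force: 0.0
```

Run:
```python
from h import *
d,o=snap("wrist","w8");print(o["clock"],o["tool_pos"],yaw(o))
# top rim lies inside dark blob: print extents of dark blob by row
m=d["pixels"].max(2)<90
for r in(205,210,220,230,240,260,266,270):
    k=np.flatnonzero(m[r,150:500])+150;print(r,k.min() if len(k) else None,k.max() if len(k) else None)
print(d["pixels"].max(2)[185:285,320].tolist())
```

```text
15.75 [ 0.49471142 -0.26295322  0.04393771] -4.010000808734784
205 243 417
210 242 417
220 243 416
230 244 415
240 245 414
260 246 499
266 270 499
270 268 372
[182, 182, 182, 182, 181, 178, 28, 29, 28, 28, 28, 28, 28, 30, 29, 28, 31, 55, 58, 55, 54, 47, 55, 55, 55, 55, 55, 55, 55, 54, 55, 55, 55, 55, 55, 56, 55, 56, 56, 55, 55, 55, 54, 53, 55, 53, 54, 54, 54, 54, 53, 54, 54, 54, 54, 54, 53, 54, 55, 54, 53, 34, 29, 28, 29, 27, 28, 28, 28, 28, 29, 29, 29, 28, 28, 29, 51, 56, 54, 66, 156, 184, 184, 185, 186, 186, 187, 187, 187, 187, 187, 188, 187, 187, 186, 186, 186, 185, 185, 184]
```

View pics/w8.png

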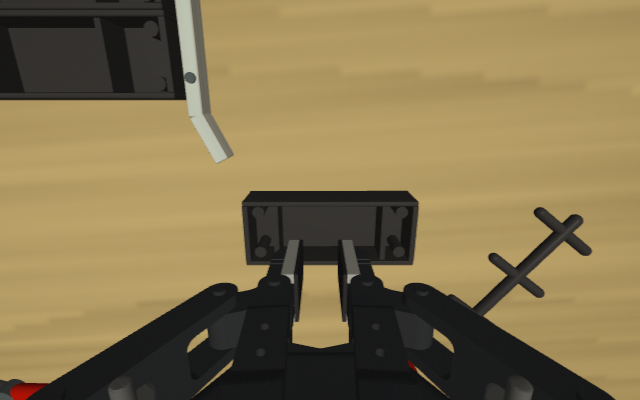

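short_3's rim runs from (242,203)/(418,203) to (247,264)/(414,264). The pocket centre is about 10 px right of the finger centre line.

Run:
```python
from h import *
d,o=pickle.load(open("pics/w8.pkl","rb"))
p=ray(d,[[242,202.5],[418.5,202.5],[414.5,264.5],[246.5,264.5]],.024,o)[:,:2];c=p.mean(0);print(c,[np.linalg.norm(p[i]-p[i-1]).round(4) for i in range(4)])
print(go(o,*c,.0065))
# short guide geometry from w3 (close) and w1
d,o=pickle.load(open("pics/w3.pkl","rb"));rails(d,o,[10,30,50,70,90],160,470)
d,o=pickle.load(open("pics/w1.pkl","rb"));darkrects(d,o,roi=(0,200,20,160));print(ray(d,[[21,66],[121.5,49.5]],.018,o)[:,:2],ray(d,[[48,140.5],[139,125]],.0,o)[:,:2])
```

```text
[ 0.49896519 -0.26906147] [np.float64(0.0385), np.float64(0.0984), np.float64(0.0385), np.float64(0.0998)]
(array([0.016, 0.019, 0.125]), np.float64(0.0))
10 [(167, 182, [0.6311, 0.1945], [0.6299, 0.1864]), (399, 413, [0.6146, 0.0777], [0.6136, 0.0702])]
30 [(174, 188, [0.6217, 0.1935], [0.6207, 0.1858]), (401, 415, [0.6054, 0.0773], [0.6043, 0.0696])]
50 [(180, 194, [0.6122, 0.1929], [0.6111, 0.1851]), (404, 417, [0.5958, 0.0764], [0.5947, 0.0691])]
70 [(186, 200, [0.6023, 0.1924], [0.6012, 0.1845]), (406, 420, [0.5859, 0.0759], [0.5847, 0.068])]
90 [(203, 206, [0.5912, 0.1859], [0.5909, 0.1838]), (414, 430, [0.5752, 0.0722], [0.5739, 0.063])]
px [79. 95.] ctr [0.6656 0.1294] size [ 80.3 109.5] yaw 4.0
[[0.70132532 0.18871679]
 [0.71020584 0.07632729]] [[0.62105034 0.20095917]
 [0.63187377 0.08652879]]
```

>>> move_arm:
  rows:
    - [[0.013,0.018,0.04],0]
    - [[0.013,0.018,0.08],0]
    - [[0.013,0.018,0.12],0]
    - [[0.013,0.018,0.125],0]
    - [[0.013,0.018,0.125],0]
    - [[0.013,0.018,0.125],0]
    - [[0.013,0.018,0.125],0]
    - [[0.013,0.018,0.125],0]

```text
clock: 16.6
tool_pos: [0.4994, -0.2694, 0.0082]
orientation: [3.139, -0.111, 0.001]
force: [-0.1, -0.5, 0.9]
gripper_width: 0.0183
grip_force: 0.0
```

>>> move_arm:
  rows:
    - [[0,0,0],0]
    - [[0,0,0],0]
    - [[0,-0.04,0],0]
    - [[0,-0.09,0],0]
    - [[0,-0.15,0],0]
    - [[0,-0.22,0],0]
    - [[0,-0.29,0],0]
    - [[0,-0.36,0],0]
  claw: 0.68

```text
clock: 17.4
tool_pos: [0.5067, -0.1591, 0.0078]
orientation: [-3.139, 0.109, 0.0]
force: [-0.1, -1.0, -0.0]
gripper_width: 0.0274
grip_force: 0.2
```

Run:
```python
from h import *
from station import arm
o=arm.get_obs();print(o["tool_pos"],yaw(o),o["force"],o["gripper_width"]);print(go(o,.493,.124,.0065,3.7))
```

```text
[ 0.50674035 -0.15906455  0.00783976] -3.969331534566596 [-0.14746147 -1.03912329 -0.04797318] 0.027440768775982814
(array([-0.111, -0.938,  0.005]), np.float64(-0.256))
```

>>> move_arm:
  rows:
    - [[-0.008,-0.06,0],-0.03]
    - [[-0.015,-0.12,0],-0.06]
    - [[-0.025,-0.18,0],-0.09]
    - [[-0.035,-0.24,0],-0.12]
    - [[-0.04,-0.3,0],-0.14]
    - [[-0.045,-0.36,0],-0.17]
    - [[-0.05,-0.42,0],-0.2]
    - [[-0.055,-0.48,0],-0.23]

```text
clock: 18.2
tool_pos: [0.4999, -0.0144, 0.0079]
orientation: [-3.14, -0.082, 0.0]
force: [0.3, 0.1, -0.3]
gripper_width: 0.0271
grip_force: 0.2
```

Run:
```python
from h import *
from station import arm
o=arm.get_obs();print(o["tool_pos"],yaw(o),o["force"],o["gripper_width"]);print(go(o,.489,.125,.0065,3.7))
```

```text
[ 0.4998951  -0.01441042  0.00785401] 2.9810995666852094 [ 0.34100398  0.07521411 -0.30836766] 0.027101895932914007
(array([-0.012, -0.466,  0.005]), np.float64(-0.024))
```

>>> move_arm:
  rows:
    - [[0,-0.07,0],-0.02]
    - [[0,-0.14,0],-0.02]
    - [[0,-0.21,0],-0.02]
    - [[0,-0.28,0],-0.02]
    - [[0,-0.35,0],-0.02]
    - [[0,-0.41,0],-0.02]
    - [[0,-0.465,0],-0.02]
    - [[-0.01,-0.465,0],-0.02]

```text
clock: 19.0
tool_pos: [0.4898, 0.1265, 0.0079]
orientation: [-3.138, -0.102, -0.001]
force: [-0.0, 0.7, 0.4]
gripper_width: 0.0277
grip_force: 0.0
```

Run:
```python
from h import *
d,o=snap("wrist","w9");print(o["clock"],o["tool_pos"],yaw(o),o["force"],o["gripper_width"]);print(go(o,.58,.1293,.0065,3.7))
im=d["pixels"];rails(d,o,[10,30,50],60,600)
m=im.max(2)<90
for r in(215,230,240,250,260):
    k=np.flatnonzero(m[r,100:540])+100;print(r,k.min() if len(k) else None,k.max() if len(k) else None)
for c in (240,260,380,400): 
    k=np.flatnonzero(m[150:280,c])+150;print(c,k.min())
```

```text
19.0 [0.48984526 0.12646827 0.00787954] 3.736582633385783 [-0.03750857  0.66811594  0.39714215] 0.02765615965328489
(array([0.3  , 0.01 , 0.005]), np.float64(0.001))
10 [(172, 190, [0.5966, 0.1917], [0.5971, 0.1843]), (465, 483, [0.6041, 0.0774], [0.6046, 0.07])]
30 [(174, 179, [0.5896, 0.1914], [0.5898, 0.1891]), (185, 192, [0.5899, 0.1871], [0.5901, 0.1839]), (463, 481, [0.5971, 0.0768], [0.5976, 0.0692])]
50 [(177, 195, [0.5824, 0.1908], [0.5829, 0.1831]), (461, 478, [0.5899, 0.0761], [0.5904, 0.0689])]
215 224 417
230 211 430
240 212 430
250 213 429
260 214 428
240 213
260 213
380 213
400 213
```

View pics/w9.png

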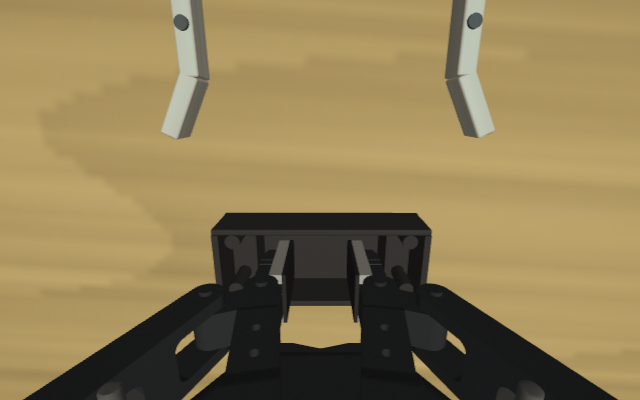

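short_3 (rim from (211,230) to (431,230)) is square to the short guide and about 3 mm left of its midline, so I'll correct that during the push.

>>> move_arm:
  rows:
    - [[0.03,0.01,0],0]
    - [[0.06,0.015,0],0]
    - [[0.1,0.015,0],0]
    - [[0.14,0.013,0],0]
    - [[0.18,0.01,0],0]
    - [[0.22,0.01,0],0]
    - [[0.26,0.01,0],0]
    - [[0.3,0.01,0],0]

```text
clock: 19.85
tool_pos: [0.582, 0.1233, 0.0078]
orientation: [3.14, 0.091, 0.0]
force: [-0.4, -0.1, 0.2]
gripper_width: 0.0274
grip_force: 0.2
```

>>> move_arm:
  rows:
    - [[0.02,0,0],0]
    - [[0.04,0,0],0]
    - [[0.05,0,0],0]
    - [[0.06,0,0],0]
    - [[0.07,0,0],0]
    - [[0.075,0,0],0]
    - [[0.08,0,0],0]
    - [[0.08,0,0],0]

```text
clock: 20.65
tool_pos: [0.6047, 0.1263, 0.0078]
orientation: [-3.14, -0.095, -0.0]
force: [0.3, 0.5, 0.5]
gripper_width: 0.0276
grip_force: 0.0
```

Run:
```python
from h import *
d,o=snap("wrist","w10");print(o["clock"],o["tool_pos"],yaw(o),o["force"],o["gripper_width"])
print(d["pixels"].max(2)[150:300,320].tolist())
```

```text
20.65 [0.6046657  0.12634441 0.00783488] 3.463394101769994 [0.34199952 0.47882149 0.52570824] 0.027557943622308477
[75, 75, 75, 74, 75, 75, 74, 74, 74, 74, 74, 73, 74, 74, 74, 73, 72, 72, 73, 73, 73, 72, 72, 72, 71, 71, 72, 71, 72, 71, 71, 71, 71, 70, 70, 70, 70, 70, 70, 70, 70, 70, 70, 70, 69, 69, 69, 69, 69, 69, 69, 69, 69, 69, 69, 69, 69, 69, 68, 67, 43, 35, 35, 35, 36, 36, 35, 35, 35, 36, 35, 36, 36, 37, 42, 66, 71, 69, 66, 64, 42, 36, 36, 35, 34, 35, 35, 35, 35, 36, 37, 37, 37, 36, 43, 65, 69, 67, 65, 63, 62, 67, 67, 66, 67, 66, 66, 67, 66, 67, 67, 67, 67, 67, 66, 67, 67, 66, 66, 67, 66, 66, 66, 66, 67, 66, 66, 66, 66, 66, 66, 67, 66, 67, 66, 67, 66, 66, 67, 65, 35, 34, 34, 35, 35, 35, 36, 36, 35, 34]
```

>>> move_arm:
  rows:
    - [[0.003,-0.006,0],0]
    - [[0.006,-0.012,0],0]
    - [[0.009,-0.015,0],0]
    - [[0.012,-0.015,0],0]
    - [[0.015,-0.015,0],0]
    - [[0.017,-0.015,0],0]
    - [[0.017,-0.015,0],0]
    - [[0.017,-0.015,0],0]

```text
clock: 21.5
tool_pos: [0.6095, 0.1309, 0.0078]
orientation: [-3.14, -0.095, -0.0]
force: [0.5, -0.5, 0.3]
gripper_width: 0.0272
grip_force: 0.0
```

Run:
```python
from h import *
d,o=snap("wrist","w11");print(o["clock"],o["tool_pos"],yaw(o),o["force"],o["gripper_width"])
print(d["pixels"].max(2)[200:260,320].tolist())
```

```text
21.5 [0.60945722 0.13093649 0.00781926] 3.4496179739597674 [ 0.49779464 -0.50342398  0.29851229] 0.027239518885506058
[69, 68, 69, 69, 69, 69, 69, 69, 69, 68, 67, 68, 68, 68, 68, 68, 68, 67, 68, 58, 35, 36, 35, 36, 36, 35, 35, 34, 36, 36, 36, 35, 37, 36, 37, 54, 67, 69, 67, 66, 58, 37, 37, 37, 44, 66, 69, 68, 65, 63, 63, 67, 67, 67, 67, 66, 67, 66, 67, 67]
```

>>> move_arm:
  rows:
    - [[0.003,0,0],0]
    - [[0.005,0,0],0]
    - [[0.007,0,0],0]
    - [[0.008,0,0],0]
    - [[0.008,0,0],0]
    - [[0.008,0,0],0]
    - [[0.008,0,0],0]
    - [[0.008,0,0],0]

```text
clock: 22.35
tool_pos: [0.6118, 0.1312, 0.0078]
orientation: [-3.14, -0.095, -0.0]
force: [-1.8, 0.7, 1.5]
gripper_width: 0.0273
grip_force: 0.9
```

>>> move_arm:
  rows:
    - [[-0.01,0,0],0]
    - [[-0.015,0,0],0]
    - [[-0.015,0,-0.1],0]
    - [[-0.015,0,-0.2],0]
    - [[-0.015,0,-0.3],0]
    - [[-0.015,0,-0.4],0]
    - [[-0.015,0,-0.5],0]
    - [[-0.015,0,-0.5],0]
  claw: 0.79

```text
clock: 23.15
tool_pos: [0.6096, 0.1315, 0.1622]
orientation: [-3.138, -0.094, -0.011]
force: [0.8, -0.1, -0.1]
gripper_width: 0.018
grip_force: 0.0
```

Run:
```python
from h import *
d,o=snap("wrist","w12");print(o["clock"],o["tool_pos"],yaw(o),o["force"])
darkrects(d,o,roi=(150,500,0,235));print("long");darkrects(d,o,roi=(480,640,0,235))
rails(d,o,[100,130,160,190],180,460);im=d["pixels"]
v=im.max(2)[60:240,320].astype(int);r=60+np.flatnonzero(v<100);print(r.min(),r.max(),v.tolist(),ray(d,[[320,r.min()-.5],[320,r.max()+.5]],.024,o)[:,:2])
```

```text
23.15 [0.60956763 0.1314619  0.16219359] 3.4363138465619314 [ 0.78580223 -0.12007579 -0.07112461]
px [327. 146.] ctr [0.6468 0.1334] size [118.4 101.6] yaw -86.1
long
px [546. 162.] ctr [ 0.6444 -0.1236] size [137.2 119.1] yaw -4.1
100 [(252, 260, [0.6893, 0.1987], [0.6898, 0.1906]), (379, 387, [0.6962, 0.0836], [0.6967, 0.0754])]
130 [(254, 262, [0.6628, 0.197], [0.6633, 0.1886]), (378, 385, [0.6697, 0.0815], [0.6702, 0.074])]
160 [(256, 264, [0.6348, 0.1951], [0.6353, 0.1864]), (377, 384, [0.6418, 0.0793], [0.6422, 0.0716])]
190 [(258, 265, [0.6053, 0.1931], [0.6057, 0.1852]), (376, 382, [0.6122, 0.077], [0.6127, 0.0701])]
84 213 [177, 176, 176, 176, 175, 175, 176, 177, 179, 181, 197, 198, 197, 199, 200, 200, 199, 198, 199, 201, 203, 204, 204, 191, 66, 71, 64, 37, 22, 38, 73, 73, 73, 73, 73, 73, 72, 72, 73, 72, 73, 73, 72, 71, 71, 72, 71, 72, 71, 70, 70, 70, 70, 70, 70, 69, 69, 70, 70, 69, 68, 68, 68, 69, 68, 68, 57, 28, 69, 62, 52, 44, 68, 59, 49, 66, 66, 65, 65, 65, 66, 66, 65, 65, 64, 64, 64, 64, 64, 63, 63, 63, 64, 64, 64, 63, 63, 63, 63, 62, 62, 62, 62, 62, 61, 61, 61, 53, 29, 29, 28, 42, 68, 57, 33, 69, 57, 50, 59, 59, 59, 59, 60, 59, 59, 60, 59, 59, 58, 59, 59, 59, 58, 59, 58, 58, 58, 59, 58, 57, 57, 58, 58, 58, 57, 43, 28, 29, 28, 29, 28, 30, 61, 61, 118, 171, 170, 169, 171, 170, 171, 172, 173, 174, 175, 176, 176, 177, 177, 177, 178, 178, 178, 179, 180, 180, 182, 183, 183, 183] [[0.7062639  0.13741036]
 [0.58761209 0.13028286]]
```

View pics/w12.png

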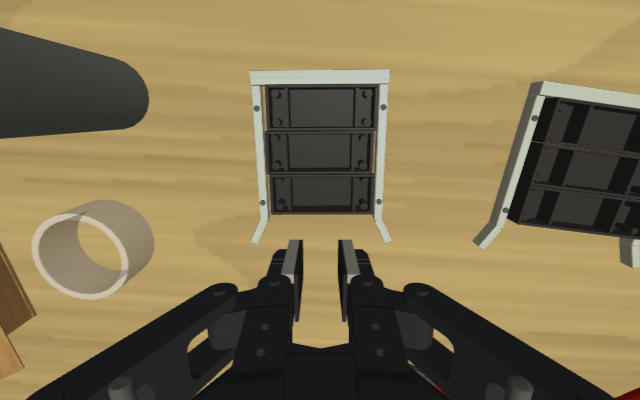

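All three short halves lie touching and square in their guide (rows 84–213, columns 265–376), and the long row is still complete. I'm handing in the job.

```bash
python3 -c "
from station import arm
print(arm.close_job())"
```

```text
the job is handed in; nothing more can be done
None
```

long_3 and short_3 have been swapped by sliding them flat, and each now lies square in its own guide, pushed up against the two already there; the job was handed in at about 23 s, and no verdict came back.

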